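Hold the filter housing's flap open at the set pointer

ROBOT

A 6-joint arm with a two-finger parallel gripper is mounted at the origin on the work surface. World frame = base frame: x ahead of the robot, y to its left, z up, the work surface at z = 0. Lengths are in m, angles in rad, forces in N, time in s.
With the tool pointing down it reaches from about 0.425 to 1.125 m from the base axis. Payload 14.9 kg.
Tool frame: the origin (TCP) lies midway between the tips of the shut fingers; the grasp point (between the pads) lies 19 mm behind it (bot.pinch_z is the distance from the TCP to the grasp point, in m); z points along the fingers, y is the line along which they close (so a half turn about z gives the same grasp; the last joint's range is limited). The gripper opens to 91 mm and grips with 3 to 60 N. Pads are 32 mm wide; open, the fingers measure 118 mm over their backs; the gripper's body (76 mm by 178 mm) begins 60 mm behind the grasp point.
Start: joints at [1.183, 0.379, 1.734, -0, 1.028, -0.033], TCP at [0.243, 0.656, 0.214] pointing down, gripper open.
Joint ranges: [-2.77, 2.77], [-0.74, 2.19], [0, 2.66], [-1.06, 4.2], [0.31, 2.87], [-3.08, 3.08]. Speed limits (rad/s): [1.89, 1.89, 2.39, 3.14, 3.14, 3.14].

INTERFACE

Orientations are given as a 3x3 rotation matrix whose columns are the frame's x, y, z axes.
In Python, from bench import bot gives the robot as it stands.
- The arm moves only by the tool jog_arm, never from a script. Its argument "increments" is a list of rows, each a list of 5 numbers: the shift along the tool's x, y, z in mm, then the turn about the tool's z in units of 10 degrees (1.0 is 10 degrees), then the closure, from -1 (fully open) to 1 (shut). In form: [[tx, ty, tz, roll, hand], ...]. A call has 1 to 20 rows; each row shifts and turns the commanded pose from where the row before left it, along the tool's axes as they then stand; what a row does not reach is not made up. A row lasts 1/8 s, in which the tool goes at most 62.5 mm and 10.7 degrees, less where a joint would pass 70% of its speed; a pose out of reach is approached as far as the arm can. A call with a gripper value outside its range is refused whole. The fingers move at their own pace and stop on an object; the grip force is fixed at half the most. Time passes only in rows, so rows that do not move let the fingers close. It gives the time, the measured TCP pose, the force, the opening and the grip force at its end, in the units of the state.
- bot.state(): the state, without advancing time (a new reading comes with each control period).
- bot.read_camera(name): name is "side" or "top" or "wrist"; returns a dict with "image" (420x560x3 uint8, blue, green, red), "fx", "fy", "cx", "cy" (pixels), "world_to_cam" (4x4, takes a point from world to camera coordinates). Camera axes: x right, y down, z forward; pixel columns grow to the right and rows downward; lengths in m; the calibration is good to about 2 mm. A picture is of the moment at which its call begins. There is no depth.
- bot.finish_job(): hands the job in; it is judged then, once.
The state is a dict: "t": time; "joint_pos": joint angles; "joint_vel": joint speeds; "effort": joint torques, N m; "ee_pos": TCP position; "ee_rot": TCP orientation; "ft_force": force on the tool from outside, world axes, zero at the start; "moment": the same for the moment, N m; "width": finger opening in m; "grasp_force": force on a finger pad.
Only numpy, scipy, OpenCV 4.12 (cv2) and the standard library are available. Lean on these libraries where they do the work, as an engineer would, in place of code of your own. Each camera call takes 0.05 s, during which the arm holds its last target. There are 200 camera calls.

TASK

Open the vacuum filter housing for inspection: pull the yellow-headed locking pin straight out of its block and lay it gently, not dropped, in the blue tray, then swing the white flap up (its black tongue is the handle) until it lines up with the red set pointer. Finish while still holding the flap steady there with the gripper, since it falls shut if let go. Do not shift the red pointer, and leave everything else on the bench where it stands.

Things in the scene. Friction and masses are not known exactly. Their poses are not given: they have to be found in the camera images.
- housing: aluminium box fixed to the bench, 220 (x) x 180 (y) x 100 mm tall, open on top under the flap; origin at the centre of its underside; its axes are those meant by 'housing x, y, z' below. Closed, the flap's top is 108 mm up and its free edge is on the -y side. At the +x end, 125 mm from the origin, stands a white quarter arc (150 mm radius about the hinge) with black ticks.
- hinge (a point): middle of the hinge rod that carries flap and red pointer; it runs along housing x, 80 mm towards +y from the housing's origin and 105 mm up
- pin_hole (a point): middle of the outer mouth of the 13 mm square hole, running along housing y, in the dark pin block that stands outside the housing's -y wall: 32 x 32 mm, top 134 mm above the bench. The mouth looks to -y, 125 mm from the housing's origin in y and -75 mm in x.
- flap (a joint): angle of the white flap (212 x 172 x 6 mm, blue strip along its +x edge), rad: 0 closed and level, growing as the free edge (-y) rises, up to 1.6. It turns freely and nothing holds it up (about 0.4 to 0.8 kg). While the pin is in its block it can rise by about 0.04 only.
- tongue (a point): grip point on the flap's black tongue, 215 mm from the hinge axis, at housing x = +20 mm. The tongue is 20 mm wide (housing x), 12 mm thick, and sticks out of the free edge in the flap's plane, 169 to 235 mm from the hinge axis: level when shut, pointing up as the flap opens. The point turns with the flap: y points to the hinge, x along the hinge rod.
- pointer (a joint): angle of the red set pointer, rad, about the same axis and from the same zero as the flap: equal values mean that the flap lines up with it. It stands at housing x = 138 mm, 26 mm off the flap's end. Stiff: it stays where it is set unless pushed.
- pointer_tip (a point): centre of the red ball (18 mm) at the tip of the pointer, 170 mm from the hinge axis; its y axis points along the pointer to the hinge
- pin: locking pin, about 80 g, loose: yellow head 24 (x) x 20 (y) x 36 mm (z), origin at its centre, and a 10 mm square steel shank 76 mm long from the head along +y. At the start it rests in the block's hole, axes as the housing's, head 16 mm clear of the block, its last 28 mm over the flap. To free it pull the head 65 mm or more along housing -y.
- pin_tip (a point): centre of the end of the pin's shank, 86 mm from the pin's origin along its +y
- tray: blue open tray fixed to the bench, empty, 160 (x) x 200 (y) x 30 mm tall, walls and floor 4 mm; origin at the centre of its underside
- coupling: brass hose coupling, 30 mm wide, 28 mm tall, loose, standing in front of the flap's free edge; origin at the centre of its underside; leave it alone
- cartridge: spare paper filter cartridge, 64 mm wide, 100 mm tall, loose, upright; origin at the centre of its underside; leave it alone
- tape: roll of blue tape lying flat, 100 mm wide, 25 mm tall, loose; origin at the centre of its underside; leave it alone
- spanner: steel spanner, 170 mm long, lying flat, loose; origin at the centre of its underside; leave it alone
- sanitiser: clear bottle with blue cap, 64 mm wide, 170 mm tall, loose; origin at the centre of its underside; leave it alone
- cup: steel cup, 80 mm wide, 90 mm tall, loose; origin at the centre of its underside; leave it alone
There are look-alikes about, which are no part of the job. What is meant by the pin is not purple, and is the smaller of those in its own colour.

How it is judged:
On the way, in this order (a step that is already met when the one before it is completed fails the run):
1. the pin lies in the tray, let go and at rest (x of pin in the frame of tray between -0.08 and 0.08 m and y of pin in the frame of tray between -0.1 and 0.1 m and x of pin_tip in the frame of tray between -0.08 and 0.08 m and y of pin_tip in the frame of tray between -0.1 and 0.1 m and z of each of pin, pin_tip in the frame of tray below 0.032 m and contact force between the fingers and pin below 0.05 N and linear speed of pin below 0.05 m/s), for 0.2 s.
2. the flap is held in line with the red pointer by the gripper (angle between the y axis of tongue and the y axis of pointer_tip, either way round below 0.09 rad and contact force between the fingers and flap above 0.4 N), for 0.3 s.
At the end, for the whole second after the job is handed in: The gripper is holding the flap still (touching it with over 0.4 N, under 0.1 rad/s) within 0.09 rad of the red pointer, and the whole pin lies in the tray (head centre and shank end inside the walls and under 32 mm above the tray's underside), not touched (all of step 2 and velocity of joint flap between -0.1 and 0.1 rad/s and x of pin in the frame of tray between -0.08 and 0.08 m and y of pin in the frame of tray between -0.1 and 0.1 m and x of pin_tip in the frame of tray between -0.08 and 0.08 m and y of pin_tip in the frame of tray between -0.1 and 0.1 m and z of each of pin, pin_tip in the frame of tray below 0.032 m and contact force between the fingers and pin below 0.05 N); the arm keeps its last pose, push and grip.
It fails at once if the pin is dropped (from more than about 40 mm) (contact force between the fingers and pin below 0.05 N and linear speed of pin above 0.9 m/s).
It fails at once if the red pointer is shifted by more than 8 mm at its tip (distance of pointer_tip from where it was at the start of the episode above 0.008 m).
It fails at once if a bystander is moved by more than 20 mm (distance of any of coupling, cartridge, tape, spanner, sanitiser, cup from where it was at the start of the episode above 0.02 m).
It also fails if it takes over 51 s, if anything falls off the work surface, if the arm or the gripper's body presses on something with over 40 N, if the wrist force passes 120 N, or if a joint passes its speed limit or range.

## Working session

There is one attempt and no reset: what is moved stays moved. The work goes in short steps, Python scripts to look and compute and a tool call to move; the robot and the scene stay as the last step left them, time stands still between calls to the robot, and variables do not carry over. Pictures are saved under pics/ and viewed, at most 10 in all, crops included, and the job is handed in when it is done.

Besides the shell and the picture viewer there is one more tool, called after "Call:" in YAML: its name, and indented under it one key for each argument. jog_arm: Moves the arm, as the interface text tells. Its arguments: {"type":"object","properties":{"increments":{"type":"array","items":{"type":"array","items":{"type":"number"}}}},"required":["increments"]}

```bash
mkdir -p pics; ls; python3 - <<'E'
from bench import bot
import cv2,numpy as np
for n in ("side","top"):
    c=bot.read_camera(n); cv2.imwrite(f"pics/{n}0.png",c["image"]); np.savez(f"{n}0.npz",**c)
    W=c["world_to_cam"]; print(n,c["fx"],c["cx"],c["cy"],(-W[:3,:3].T@W[:3,3]).round(3),W[:3,:3].round(3).tolist())
s=bot.state();print(s["t"],s["ee_rot"],s["width"],bot.pinch_z)
E
```

```text
pics
side 446.2476082633109 279.00719675871926 204.49432850549888 [-0.018 -0.598  0.715] [[0.767, -0.641, -0.022], [-0.379, -0.426, -0.822], [0.518, 0.638, -0.57]]
top 394.53383548930697 275.89579407054924 215.22666874958685 [0.451 0.071 1.227] [[0.015, -1.0, -0.003], [-0.995, -0.015, -0.103], [0.103, 0.004, -0.995]]
0.1 [[-9.37735473e-01  3.47350065e-01 -3.39115709e-04]
 [ 3.47350230e-01  9.37735036e-01 -9.05987239e-04]
 [ 3.30595567e-06 -9.67368291e-04 -9.99999532e-01]] 0.09085413836214218 0.0188
```

View pics/side0.png

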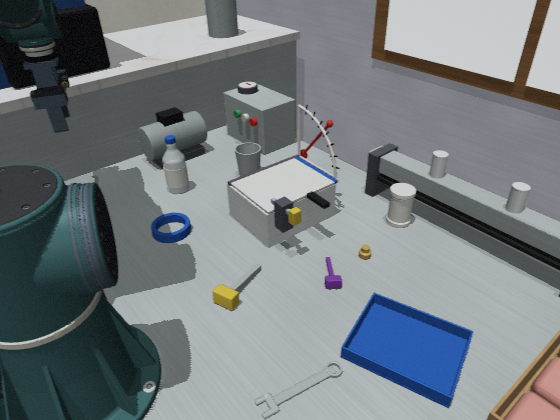

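View pics/top0.png

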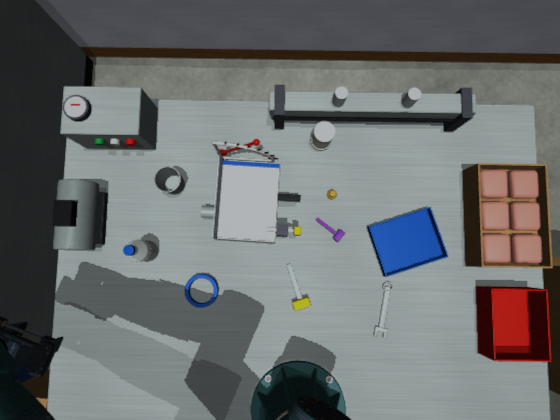

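Top view: the yellow head in the block is at (297,231), a larger loose yellow T is at (300,302), and a purple T is at (337,235). The one in the block fits best: it is yellow, the smaller of the two yellows, and seated in the hole. I'll confirm with an enlarged crop.

```bash
python3 - <<'E'
import cv2,numpy as np
t=cv2.imread("pics/top0.png")[130:250,205:305]; s=cv2.imread("pics/side0.png")[100:250,222:347]
a=cv2.resize(t,None,fx=4,fy=4,interpolation=cv2.INTER_CUBIC); b=cv2.resize(s,None,fx=3.2,fy=3.2,interpolation=cv2.INTER_CUBIC)
h=480; print(a.shape,b.shape); cv2.imwrite("pics/crop1.png",np.hstack([a,b]))
i=cv2.imread("pics/top0.png"); 
for n in("side","top"):
    i=cv2.imread(f"pics/{n}0.png");hsv=cv2.cvtColor(i,cv2.COLOR_BGR2HSV)
    for nm,lo,hi in(("yel",(20,120,80),(35,255,255)),("red",(0,180,90),(6,255,255)),("blue",(105,180,60),(125,255,255))):
        k,_,st,ce=cv2.connectedComponentsWithStats(cv2.inRange(hsv,lo,hi))
        print(n,nm,[(st[j].tolist(),ce[j].round(1).tolist()) for j in range(1,k) if st[j,4]>15])
        if nm=="blue":
            m=cv2.inRange(hsv,lo,hi);c=max(cv2.findContours(m,0,2)[0],key=cv2.contourArea);print(cv2.approxPolyDP(c,6,True)[:,0].tolist())
E
```

```text
(480, 400, 3) (480, 400, 3)
side yel [([288, 207, 13, 19, 192], [294.3, 215.7]), ([359, 245, 12, 14, 118], [364.8, 252.0]), ([213, 284, 26, 26, 471], [225.6, 296.6])]
side red [([250, 118, 7, 8, 40], [253.0, 121.2]), ([327, 121, 6, 6, 25], [329.3, 123.3]), ([301, 148, 7, 9, 37], [303.9, 152.6])]
side blue [([69, 0, 14, 6, 47], [75.5, 2.8]), ([0, 81, 9, 8, 21], [4.5, 84.8]), ([165, 135, 10, 9, 70], [169.7, 139.3]), ([296, 157, 41, 26, 99], [316.7, 169.3]), ([152, 213, 39, 30, 689], [170.7, 227.4]), ([341, 293, 132, 114, 8632], [408.5, 347.7])]
[[374, 293], [341, 356], [448, 406], [472, 331]]
top yel [([328, 190, 8, 9, 60], [331.5, 193.9]), ([294, 227, 7, 8, 56], [297.0, 230.5]), ([293, 297, 18, 14, 161], [301.0, 303.4])]
top red [([126, 139, 9, 6, 43], [129.8, 141.3]), ([247, 139, 12, 7, 36], [254.0, 142.4]), ([219, 148, 19, 6, 43], [227.0, 150.4]), ([491, 288, 61, 74, 2656], [513.1, 321.4])]
top blue [([223, 161, 56, 6, 154], [250.4, 163.6]), ([369, 208, 78, 68, 3251], [406.2, 241.6]), ([438, 231, 8, 21, 21], [441.4, 241.0]), ([124, 245, 10, 10, 84], [128.7, 249.8]), ([185, 274, 33, 33, 319], [201.1, 290.1])]
[[429, 208], [433, 218], [426, 208], [369, 227], [385, 275], [446, 256]]
```

View pics/crop1.png

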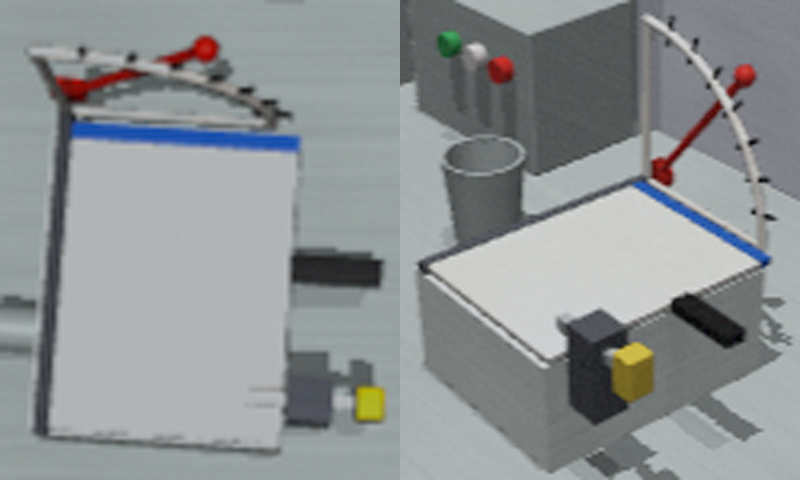

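The crop confirms it: the pin is the small yellow head in the dark block, at top (297,231) and side (294,216). The pointer ball is at top (256,142) and side (330,123). Next I'll fit the poses.

```bash
cat > h.py <<'E'
import numpy as np
from scipy.optimize import least_squares
C={n:dict(np.load(f"{n}0.npz")) for n in("side","top")}
def proj(n,P,C=C):
    c=C[n];q=c["world_to_cam"]@np.r_[P,1];return np.array([c["fx"]*q[0]/q[2]+c["cx"],c["fy"]*q[1]/q[2]+c["cy"]])
def H(p,l):
    x,y,a=p[:3];c,s=np.cos(a),np.sin(a);return np.array([x+c*l[0]-s*l[1],y+s*l[0]+c*l[1],l[2]])
E
python3 - <<'E'
from h import *
ob=[("top",(.106,-.092,.108),(279.75,164)),("top",(-.106,-.092,.108),(274.75,243)),("side",(.106,-.092,.108),(337.6,181.3)),("side",(-.106,-.092,.108),(268.3,213.1)),
("top",(.02,-.155,.108),(300.5,198)),("side",(-.075,-.151,.118),(294.3,215.7)),("top",(-.075,-.151,.130),(297,230.5)),("top",'t',(256.25,141.75)),("side",'t',(329.8,123.1))]
def loc(p,l): return (.138,.08-.17*np.cos(p[3]),.105+.17*np.sin(p[3])) if isinstance(l,str) else l
f=lambda p:np.concatenate([proj(n,H(p,loc(p,l)))-o for n,l,o in ob])
r=least_squares(f,[.6,.15,0,.8],loss="soft_l1");print(r.x,f(r.x).reshape(-1,2).round(1).tolist())
p=r.x
for k,l in dict(pin=(-.075,-.151,.118),hinge=(0,.08,.105),tongue=(.02,-.135,.105)).items():print(k,H(p,l).round(4))
np.save("house.npy",p)
o=[(429,208),(369,227),(385,275),(446,256)];s=[(.08,-.1),(.08,.1),(-.08,.1),(-.08,-.1)]
g=lambda p:np.concatenate([proj("top",H(p,(*l,.03)))-q for l,q in zip(s,o)]+[proj("side",H(p,(.08,.1,.03)))-(374,293)])
r=least_squares(g,[.4,-.3,.2]);print("tray",r.x,g(r.x).round(1))
from bench import bot
c=bot.read_camera
yel=lambda n,z,o:least_squares(lambda q:proj(n,(*q,z))-o,[.4,.1]).x
print("big yellow",yel("top",.03,(300,300)).round(3),"coupling",yel("top",.02,(331.5,194)).round(3),"cart",yel("top",.1,(323,129)).round(3),"purple",yel("top",.03,(337,235)).round(3))
E
```

```text
[ 0.60647495  0.16167096 -0.0558724   0.89731503] [[0.8, 3.0], [0.6, -2.7], [-2.1, 0.4], [-0.1, -1.4], [-0.1, -0.1], [0.0, -0.7], [0.3, -0.1], [0.1, -0.1], [-0.1, 0.0]]
pin [0.5232 0.0151 0.118 ]
hinge [0.6109 0.2415 0.105 ]
tongue [0.6189 0.0258 0.105 ]
tray [ 0.50157117 -0.32525429  0.31183518] [ 1.4 -1.3 -0.8 -1.2  0.1  1.6  2.   1.1 -1.1 -1.9]
big yellow [ 0.322 -0.   ] coupling [ 0.645 -0.095] cart [ 0.824 -0.059] purple [ 0.517 -0.111]
```

Call:
jog_arm:
  increments:
    - [0,0,-10,0.9,-1]
    - [0,0,-10,0.9,-1]
    - [0,0,-10,0.9,-1]
    - [0,0,-10,0.9,-1]
    - [0,0,0,0.9,-1]
    - [0,0,0,0.9,-1]
    - [0,0,0,0.9,-1]
    - [0,0,0,0.99,-1]
    - [0,0,0,0,-1]

```text
t: 1.23
ee_pos: [0.2431, 0.6562, 0.2536]
ee_rot: [[0.055, 0.998, -0.0], [0.998, -0.055, -0.001], [-0.001, -0.0, -1.0]]
ft_force: [0.4, -0.0, 1.1]
width: 0.0913
grasp_force: 0.0
```

Call:
jog_arm:
  increments:
    - [-37,18.5,0,0,-1]
    - [-37,18.5,0,0,-1]
    - [-37,18.5,0,0,-1]
    - [-37,18.5,0,0,-1]
    - [-37,18.5,0,0,-1]
    - [-37,18.5,0,0,-1]
    - [-37,18.5,0,0,-1]
    - [-37,18.5,0,0,-1]
    - [-37,18.5,0,0,-1]
    - [-37,18.5,0,0,-1]
    - [-37,18.5,0,0,-1]
    - [-37,18.5,0,0,-1]
    - [-37,18.5,0,0,-1]
    - [-37,18.5,0,0,-1]
    - [-37,18.5,0,0,-1]
    - [-37,18.5,0,0,-1]
    - [-34,18.5,0,0,-1]
    - [0,0,0,0,-1]

```text
t: 3.48
ee_pos: [0.5226, 0.012, 0.2538]
ee_rot: [[0.055, 0.999, -0.0], [0.999, -0.055, -0.0], [-0.0, -0.0, -1.0]]
ft_force: [0.1, 0.7, -0.0]
width: 0.0918
grasp_force: 0.0
```

```bash
python3 - <<'E'
from bench import bot
import cv2,numpy as np
from h import proj,H
c=bot.read_camera("wrist");i=c["image"].copy()
np.savez("wrist1.npz",**c);cv2.imwrite("pics/w1.png",i)
p=np.load("house.npy")
for l in[(-.075,-.151,.136),(.02,-.155,.111),(-.075,-.125,.134),(.106,-.092,.108),(-.106,-.092,.108)]: print(l,proj("w",H(p,l),{"w":c}).round(1))
hsv=cv2.cvtColor(i,cv2.COLOR_BGR2HSV);k,_,st,ce=cv2.connectedComponentsWithStats(cv2.inRange(hsv,(20,120,80),(35,255,255)))
print([(st[j].tolist(),ce[j].round(1).tolist()) for j in range(1,k) if st[j,4]>50])
s=bot.state();print(s["t"],s["ee_pos"].round(4) if hasattr(s["ee_pos"],"round") else s["ee_pos"],np.array(s["ee_rot"]).round(4).tolist())
E
```

```text
(-0.075, -0.151, 0.136) [277.7 204.9]
(0.02, -0.155, 0.111) [385.1 202.5]
(-0.075, -0.125, 0.134) [277.8 172.9]
(0.106, -0.092, 0.108) [491.6 129.3]
(-0.106, -0.092, 0.108) [241.1 129.2]
[([68, 185, 42, 48, 1133], [88.5, 209.2]), ([263, 193, 29, 23, 618], [276.9, 203.9]), ([57, 295, 7, 47, 163], [59.8, 319.3]), ([491, 294, 8, 48, 204], [494.7, 319.5])]
3.525 [0.522  0.013  0.2538] [[0.0546, 0.9985, -0.0004], [0.9985, -0.0546, 0.0001], [0.0, -0.0004, -1.0]]
```

View pics/w1.png

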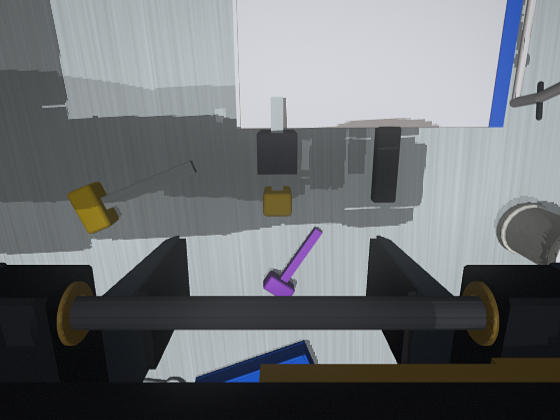

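The wrist view confirms the fit: the pin head is at (277,203) against a predicted (278,205), and the tongue is at (386,165). Descending to grasp.

Call:
jog_arm:
  increments:
    - [0,1,30,0,-1]
    - [0,0,30,0,-1]
    - [0,0,30,0,-1]
    - [0,0,25,0,-1]
    - [0,0,15,0,-1]
    - [0,0,10,0,-1]
    - [0,0,9,0,-1]
    - [0,0,0,0,-1]
    - [0,0,0,0,0]
    - [0,0,0,0,1]
    - [0,0,0,0,1]
    - [0,0,0,0,1]
    - [0,0,0,0,1]
    - [0,0,0,0,1]
    - [0,0,0,0,1]

```text
t: 5.4
ee_pos: [0.5229, 0.0136, 0.1049]
ee_rot: [[0.056, 0.998, -0.0], [0.998, -0.056, -0.0], [-0.0, -0.0, -1.0]]
ft_force: [0.7, -0.1, -0.3]
width: 0.0243
grasp_force: 3.7
```

Call:
jog_arm:
  increments:
    - [0,0,0,0,1]
    - [0,0,0,0,1]
    - [-5,0,0,0,1]
    - [-5,0,0,0,1]
    - [-10,0,0,0,1]
    - [-10,0,0,0,1]
    - [-10,0,0,0,1]
    - [-10,0,0,0,1]
    - [-10,0,0,0,1]
    - [-10,0,0,0,1]
    - [-10,0,0,0,1]
    - [-10,0,0,0,1]
    - [0,0,0,0,1]

```text
t: 7.02
ee_pos: [0.5178, -0.0769, 0.1049]
ee_rot: [[0.057, 0.998, 0.0], [0.998, -0.057, -0.0], [-0.0, 0.0, -1.0]]
ft_force: [-0.1, 0.1, -0.9]
width: 0.0241
grasp_force: 30.0
```

```bash
python3 - <<'E'
from bench import bot
import cv2,numpy as np
a=bot.read_camera("wrist")["image"];b=bot.read_camera("side")["image"]
b=cv2.resize(b[130:290,200:360],(420,420),interpolation=cv2.INTER_CUBIC)
a=a[:,90:470]
cv2.imwrite("pics/p2.png",np.hstack([a,b]))
E
```

```text
(no output)
```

View pics/p2.png

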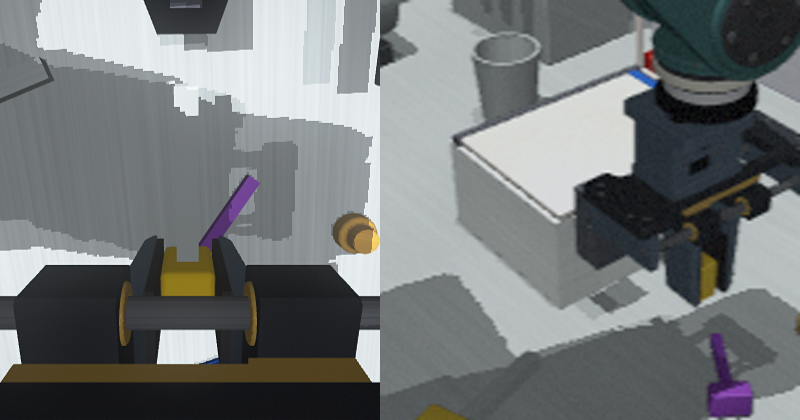

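The pin is free and gripped: the yellow head sits between the fingers at (188,275) in the left panel, and the block at (185,15) is clear of it. Carrying it to the tray.

Call:
jog_arm:
  increments:
    - [0,0,-15,0,1]
    - [0,0,-25,0,1]
    - [0,0,-25,0,1]
    - [-15,0,-15,0,1]
    - [-25,1,0,0,1]
    - [-30,1,0,0,1]
    - [-30,1,0,0,1]
    - [-30,1,0,0,1]
    - [-30,2,0,0,1]
    - [-30,2,0,0,1]
    - [-30,2,0,0,1]
    - [-30,2,0,0,1]
    - [-20,0,0,0,1]
    - [-14,0,0,0,1]
    - [0,0,0,-0.7,1]
    - [0,0,0,-0.7,1]
    - [0,0,0,-0.7,1]
    - [0,0,0,0,1]

```text
t: 9.38
ee_pos: [0.5137, -0.3603, 0.1849]
ee_rot: [[-0.305, 0.952, -0.0], [0.952, 0.305, 0.0], [0.0, -0.0, -1.0]]
ft_force: [0.6, 0.3, -1.0]
width: 0.0239
grasp_force: 30.0
```

Call:
jog_arm:
  increments:
    - [0,0,25,0,1]
    - [0,0,25,0,1]
    - [0,0,25,0,1]
    - [0,0,25,0,1]
    - [0,0,25,0,1]
    - [0,0,20,0,1]
    - [0,0,10,0,1]
    - [0,0,6,0,1]
    - [0,0,0,0,1]
    - [0,0,0,0,1]

```text
t: 10.62
ee_pos: [0.5142, -0.3607, 0.0246]
ee_rot: [[-0.305, 0.952, 0.001], [0.952, 0.305, -0.001], [-0.001, 0.001, -1.0]]
ft_force: [1.1, -0.4, 0.4]
width: 0.0239
grasp_force: 30.0
```

```bash
python3 - <<'E'
from bench import bot
import cv2,numpy as np
a=bot.read_camera("top")["image"];b=bot.read_camera("side")["image"]
b=cv2.resize(b[260:420,310:490],(450,400),interpolation=cv2.INTER_CUBIC)
a=cv2.resize(a[180:300,350:455],(350,400),interpolation=cv2.INTER_CUBIC)
cv2.imwrite("pics/p3.png",np.hstack([a,b]))
E
```

```text
(no output)
```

View pics/p3.png

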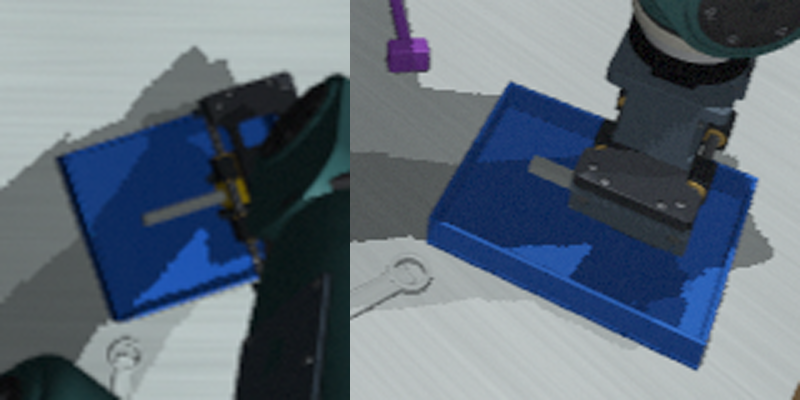

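The pin's shank is inside the tray and aligned with it, from head (232,190) to tip (148,218) in the left panel. Lowering the last 14 mm.

Call:
jog_arm:
  increments:
    - [0,0,5,0,1]
    - [0,0,4,0,1]
    - [0,0,3,0,1]
    - [0,0,1,0,1]
    - [0,0,0,0,1]
    - [0,0,0,0,1]

```text
t: 11.48
ee_pos: [0.5138, -0.3604, 0.0109]
ee_rot: [[-0.305, 0.952, -0.0], [0.952, 0.305, 0.0], [0.0, -0.0, -1.0]]
ft_force: [-0.5, 1.5, 1.3]
width: 0.0239
grasp_force: 30.0
```

Call:
jog_arm:
  increments:
    - [0,0,0,0,0.45]
    - [0,0,0,0,0.3]
    - [0,0,0,0,0]
    - [0,0,0,0,0]
    - [0,0,0,0,0]
    - [0,0,0,0,0]
    - [0,0,0,0,0]
    - [0,0,0,0,0]

```text
t: 12.48
ee_pos: [0.5138, -0.3605, 0.0109]
ee_rot: [[-0.305, 0.952, -0.0], [0.952, 0.305, -0.0], [0.0, -0.0, -1.0]]
ft_force: [0.7, -0.3, 0.1]
width: 0.0454
grasp_force: 0.0
```

Call:
jog_arm:
  increments:
    - [0,0,-8,0,0]
    - [0,0,-15,0,0]
    - [0,0,-25,0,0]
    - [0,0,-30,0,0]
    - [0,0,-30,0,0]
    - [0,0,-30,0,-0.3]
    - [0,0,-30,0,-1]
    - [0,0,-30,0,-1]
    - [0,0,-15,0.7,-1]
    - [0,0,0,0.7,-1]
    - [0,0,0,0.7,-1]
    - [0,0,0,0,-1]

```text
t: 13.98
ee_pos: [0.5138, -0.3605, 0.225]
ee_rot: [[0.056, 0.998, 0.001], [0.998, -0.056, -0.001], [-0.001, 0.001, -1.0]]
ft_force: [0.4, 0.5, -0.5]
width: 0.0911
grasp_force: 0.0
```

```bash
python3 - <<'E'
from bench import bot
import cv2,numpy as np
w=bot.read_camera("wrist");a=w["image"];b=bot.read_camera("side")["image"]
from h import *
for l in [(.08,.1,.03),(.08,-.1,.03),(-.08,.1,.03),(-.08,-.1,.03),(0,-.038,.04)]:
  print(l,proj("w",H((.5016,-.3253,.312),l),{"w":w}).round())
b=cv2.resize(b[260:420,310:490],(450,400),interpolation=cv2.INTER_CUBIC)
cv2.imwrite("pics/p4.png",np.hstack([cv2.resize(a,(350,400)),b]))
E
```

```text
(0.08, 0.1, 0.03) [304.  20.]
(0.08, -0.1, 0.03) [369. 218.]
(-0.08, 0.1, 0.03) [145.  87.]
(-0.08, -0.1, 0.03) [229. 269.]
(0, -0.038, 0.04) [277. 192.]
```

View pics/p4.png

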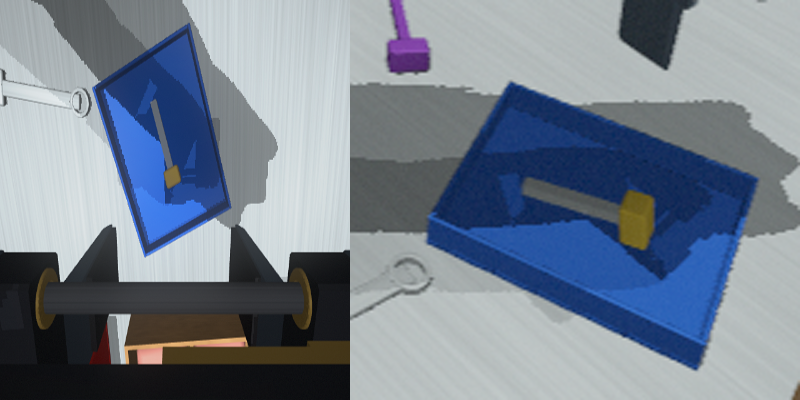

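The pin lies in the tray and has been let go, with the head at (637,220) and the tip at (525,187) in the right panel. Next is the tongue.

Call:
jog_arm:
  increments:
    - [20,5,0,0,-1]
    - [32,7,0,0,-1]
    - [40,9,0,0,-1]
    - [40,9,0,0,-1]
    - [40,9,0,0,-1]
    - [40,9,0,0,-1]
    - [40,9,0,0,-1]
    - [40,9,0,0,-1]
    - [40,9,0,0,-1]
    - [38,6,0,0,-1]
    - [21.5,3,0,0,-1]
    - [0,0,0,0,-1]
    - [0,0,0,0,-1]

```text
t: 15.7
ee_pos: [0.6195, 0.0252, 0.2239]
ee_rot: [[0.056, 0.998, -0.0], [0.998, -0.056, -0.0], [-0.0, -0.0, -1.0]]
ft_force: [-0.6, 0.1, 0.5]
width: 0.0913
grasp_force: 0.0
```

```bash
python3 - <<'E'
from bench import bot
import cv2,numpy as np
from h import *
w=bot.read_camera("wrist");p=np.load("house.npy")
for l in [(.02,-.155,.111),(.02,-.09,.111)]: print(proj("w",H(p,l),{"w":w}).round(1))
g=cv2.cvtColor(w["image"],cv2.COLOR_BGR2GRAY)[:230,130:430]
k,_,st,ce=cv2.connectedComponentsWithStats((g<40).astype(np.uint8))
print([(st[j].tolist(),ce[j].round(1).tolist()) for j in range(1,k) if st[j,4]>200]," offset 130")
print(bot.state()["ee_pos"],H(p,(.02,-.135,.105)))
E
```

```text
[276.5 233.2]
[276.4 153.2]
[([36, 170, 26, 35, 494], [46.4, 185.5]), ([134, 170, 24, 48, 737], [145.2, 192.0])]  offset 130
[0.61950234 0.0249027  0.22388086] [0.61890489 0.02576476 0.105     ]
```

Call:
jog_arm:
  increments:
    - [0,0,25,0,-1]
    - [0,0,30,0,-1]
    - [0,0,30,0,-1]
    - [0,0,25,0,-1]
    - [0,0,15,0,-1]
    - [0,0,8,0,-1]
    - [0,0,5,0,-1]
    - [0,0,0,0,0]
    - [0,0,0,0,1]
    - [0,0,0,0,1]
    - [0,0,0,0,1]
    - [0,0,0,0,1]
    - [0,0,0,0,1]
    - [0,0,0,0,1]
    - [0,0,0,0,1]
    - [0,0,0,0,1]

```text
t: 17.75
ee_pos: [0.6182, 0.0257, 0.0856]
ee_rot: [[0.056, 0.998, -0.004], [0.998, -0.056, -0.0], [-0.0, -0.004, -1.0]]
ft_force: [-9.7, 0.6, 7.2]
width: 0.0201
grasp_force: 30.0
```

Call:
jog_arm:
  increments:
    - [0,-1,0,0,1]
    - [0.6,0,-16.1,0,1]
    - [1.8,0,-16,0,1]
    - [3,0,-15.9,0,1]
    - [4.2,0,-15.5,0,1]
    - [0,0,0,0,1]

```text
t: 18.5
ee_pos: [0.6188, 0.0359, 0.1509]
ee_rot: [[0.056, 0.998, -0.001], [0.998, -0.056, 0.0], [0.0, -0.001, -1.0]]
ft_force: [-5.5, 1.2, -2.8]
width: 0.0197
grasp_force: 30.0
```

Following the arc, with low forces.

Call:
jog_arm:
  increments:
    - [5.3,0,-15.3,0,1]
    - [6.5,0,-14.7,0,1]
    - [7.6,0,-14.3,0,1]
    - [8.6,0,-13.6,0,1]
    - [9.5,0,-13,0,1]
    - [10.6,0,-12.1,0,1]
    - [11.4,0,-11.4,0,1]
    - [11.8,0,-10.1,0,1]
    - [0,0,0,0,1]
    - [0,0,0,0,1]

```text
t: 19.75
ee_pos: [0.6223, 0.1072, 0.2552]
ee_rot: [[0.056, 0.998, -0.002], [0.998, -0.056, 0.0], [0.0, -0.002, -1.0]]
ft_force: [-9.8, 0.9, -0.9]
width: 0.0197
grasp_force: 30.0
```

```bash
python3 - <<'E'
from bench import bot
import cv2,numpy as np
a=bot.read_camera("side")["image"];b=bot.read_camera("top")["image"]
a=cv2.resize(a[70:250,220:370],(400,480),interpolation=cv2.INTER_CUBIC);b=cv2.resize(b[120:250,195:304],(400,480),interpolation=cv2.INTER_CUBIC)
cv2.imwrite("pics/p5.png",np.hstack([a,b]))
p=np.load("house.npy");s=bot.state();d=np.array(s["ee_pos"])-[p[0],p[1],0];y=-np.sin(p[2])*d[0]+np.cos(p[2])*d[1];z=d[2]+.0188
print(np.arctan2(z-.105,.08-y),np.hypot(z-.105,.08-y),p[3],s["ft_force"])
E
```

```text
0.9015079869486418 0.21536524901984233 0.8973150281728123 [-9.87572226  1.90414792 -0.52558474]
```

View pics/p5.png

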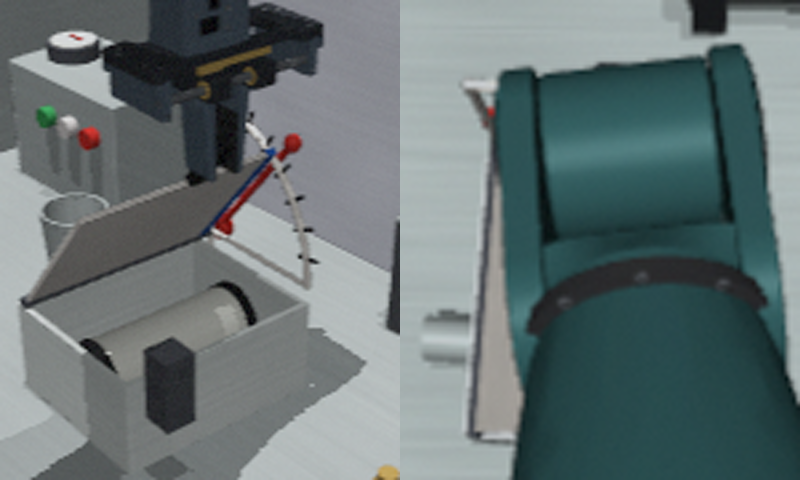

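The flap's blue edge, (205,233) to (275,150), runs parallel to the pointer, (228,222) to (292,143). The angles are 0.90 and 0.897 rad, and the ball has not moved. Handing in.

```bash
python3 -c "
from bench import bot
print(bot.finish_job())"
```

```text
the job is handed in; nothing more can be done
None
```

I handed the job in: the pin lies in the blue tray, and the gripper holds the flap at about 0.90 rad, lined up with the red pointer at 0.897 rad; `finish_job` returned no verdict.

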